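Clear the scale's display and tare it with the board on

ROBOT

A 6-joint arm with a two-finger parallel gripper is mounted at the origin on a cart in front of the work surface, level with it; the furniture and walls round the work are solid. World frame = base frame: x ahead of the robot, y to its left, z up, the work surface at z = 0. Lengths are in mm, angles in rad, forces in N, time in s.
With the tool pointing down it reaches from about 325 to 900 mm from the base axis. Payload 6.1 kg.
Tool frame: the origin (TCP) lies at the very end of the fingers, on their centre line; the grasp point (between the pads) lies 19 mm behind it; x points along the fingers, z is the direction in which the jaws open and shut, and the axes are right-handed (so a half turn about x gives the same grasp; the last joint's range is limited). The gripper opens to 85 mm and grips with 20 to 120 N. Pads are 22 mm wide; open, the fingers measure 114 mm over their backs; the gripper's body (76 mm by 85 mm) begins 54 mm behind the grasp point. The pads swing forward as they close: fully open they stand 13 mm farther back than shut.
Start: joints at [-1.458, 0.22, 1.526, -0, 1.395, -0.126], TCP at [147.829, -607.258, 231.3] pointing down, gripper open.
Joint ranges: [-2.98, 2.98], [-0.91, 2.08], [0.09, 2.57], [-1.24, 4.39], [0.2, 2.65], [-2.68, 2.68]. Speed limits (rad/s): [2.57, 2.57, 3.01, 3.14, 3.14, 3.14].

INTERFACE

Orientations are given as a unit quaternion [x, y, z, w].
In Python, from plant import bot, eyes, search_frame, masks_of, landmark_of gives the robot as it stands.
- The arm moves only by the shell command python3 -m inch 'ROWS' [OPENING] [FORCE]. ROWS is JSON, a list that holds one entry, the list of rows, each a list of 6 numbers: the shift along the tool's x, y, z in m, then the turn, a rotation vector about the tool's x, y, z in rad. In form: [[[dx, dy, dz, rx, ry, rz], ...]]. A call has 1 to 10 rows; each row is the pose to reach, as a shift and turn from the pose commanded when the call began, along the tool's axes at that moment; what a row does not reach only later rows make up. A row lasts 1/10 s, in which the tool goes at most 50 mm and 8.59 degrees, less where a joint would pass 70% of its speed; a pose out of reach is approached as far as the arm can. A call with a gripper value outside its range is refused whole. OPENING is the opening in per cent of the stroke, from 0 (shut) to 100 (fully open), set as the call begins (- or left out, the last holds). The fingers move at their own pace and stop on an object; FORCE is the grip in N (left out, the last holds). Time passes only in rows, so rows that repeat a pose let the fingers close. It gives the time, the measured TCP pose, the force and the opening at its end, in the units of the state.
- bot.get_state(): the state, without advancing time (a new reading comes with each control period).
- eyes.snapshot(name): name is "side" or "top"; returns (picture, depth): 480x640x3 uint8, red, green, blue; 480x640 float32, mm along the optical axis (not along the pixel's ray), 0 where there is no reading.
- eyes.calibration(name): a dict with "fx", "fy", "cx", "cy" (pixels), "R" (3x3) and "t" (3): a world point X has camera coordinates R X + t. Camera axes: x right, y down, z forward; pixel columns grow to the right and rows downward; lengths in mm; the calibration is good to about 2 mm. A picture is of the moment at which its call begins. calibration takes no time and is no camera call.
- bot.sign_off(): hands the job in, once; it reports no verdict.
Trained networks look in the newest picture that a camera, given by its name, has taken for a name from the list of things; names that differ only in an ending like _2 or _b are one class to them, and where a whole thing is asked for, a point or a joint stands for the part that bears it (a point fixed in the world has none). Each returns a list of dicts, best first, with "score" (0 to 1); they miss things now and then, are a little off and sometimes report something else, mostly with a low value. They report only what shows in the picture. A call takes as long as a camera call. They do not tell look-alikes from the thing itself.
- search_frame(camera, query): "rect" ([centre column, centre row, width, height] in pixels, round what is visible of it).
- masks_of(camera, query): "region" (480x640 bool, what is visible of it) and "rect" ([centre column, centre row, width, height] in pixels, round what is visible of it).
- landmark_of(camera, query): "uv" ([column, row] in pixels: a listed point, or the origin of a listed thing).
The state is a dict: "clock": time; "qpos": joint angles; "qd": joint speeds; "joint_efforts": joint torques, N m; "eef_pos": TCP position; "eef_rot": TCP orientation; "ft_force": force on the tool from outside, world axes, zero at the start; "moment": the same for the moment, N m; "width": finger opening in mm.
Only numpy, scipy, OpenCV 4.12 (cv2) and the standard library are available. Lean on these libraries where they do the work, as an engineer would, in place of code of your own. Each camera call takes 0.05 s, during which the arm holds its last target.

TASK

The small wooden board lying on the kitchen scale sticks out toward you over the scale's display and keys. Using only your fingertips, gently push the board back along the scale until its near edge is flush and square with the near edge of the weighing plate, so that it overhangs the plate's far edge by about 40 mm (side to side, 3 cm off centre does no harm); then press the tare key (the left one of the two, seen from the robot) fully down and let it go. Do not grasp, lift or tip the board, do not press the other key, and leave the scale and the pepper mill, avocado and garlic beside it where they are.

Things in the scene. Friction and masses are not known exactly. Their poses are not given: they have to be found in the camera images.
- kitchen_scale: slim dark-grey digital kitchen scale, 200 x 160 x 24 mm, 0.48 kg, loose on rubber-like feet. Origin at the centre of its underside; own x points to its far side (away from the keys), y to its left, z up. The dark casing's top is 16 mm high; the light-grey weighing plate on it covers x = -50 to +97 mm, y = -77 to +77 mm and its top is at z = 24 mm. Display at the middle of the near strip (x = -100 to -50 mm), a key on either side of it
- plate_near_edge (a point): middle of the weighing plate's near edge, at the plate's top (24 mm above the worktop, 50 mm nearer than the scale's origin); axes as the scale's
- board: small brown wooden serving board, 187 (x) x 130 (y) x 12 mm, about 0.2 to 0.3 kg, corners rounded at 14 mm radius, with a 16 mm hanging hole at its far end; loose on the weighing plate (a push of 1 to 4 N slides it), at first 45 to 75 mm too far toward the robot and up to 0.2 rad askew, with its underside 24 mm and its top 36 mm above the worktop. Origin at the centre of its underside, x along its length to the far end, z up
- board_near_edge (a point): middle of the board's near short edge, half-way up its thickness (30 mm above the worktop); axes as the board's
- kitchen_scale_key0 (a joint): tare key: the left key seen from the robot (scale's +y side). 0 = up, 0.0015 m = fully down; it springs back. It counts as pressed above 0.001 m
- tare_key_top (a point): centre of the tare key's top as it stands unpressed, 20 mm above the worktop; round key of 17 mm diameter, pressed straight down; it is sprung, 4 N takes it 1 mm and 6 N to its stop at 1.5 mm. The casing beside it is 4 mm lower. At first the board lies over it or close beside it
- kitchen_scale_key1 (a joint): the other, right key (scale's -y side), same shape and travel, 100 mm to the right of the tare key; not to be pressed
- pepper_mill: dark wooden pepper mill, 58 mm diameter, 170 mm tall, standing right of the scale; origin at the centre of its foot; bystander
- avocado: dark green avocado, 101 x 68 x 68 mm, left of the scale's far half; origin at the centre of its underside; bystander
- garlic: garlic bulb, about 60 mm across and high, left of the scale's near half; origin at the centre of its underside; bystander
There are look-alikes about, which are no part of the job. Of the things like the board, leave any that is blue; of the rest the larger one is meant.

How it is judged (in metres and radians):
On the way, in this order (a step that is already met when the one before it is completed fails the run):
1. the board is pushed back: near edge flush and square with the plate's near edge (x of board_near_edge in the frame of plate_near_edge between -0.008 and 0.008 m and y of board_near_edge in the frame of plate_near_edge between -0.04 and 0.04 m and angle between the x axis of board and the x axis of kitchen_scale, either way round below 0.09 rad and z of board in the frame of kitchen_scale between 0.02 and 0.028 m), for 0.3 s.
2. with the board in place the tare key is pressed down (all of step 1 and value of joint kitchen_scale_key0 above 0.001 m), for 0.05 s.
At the end, for the whole second after the job is handed in: Board at rest flat on the plate, near edge within 8 mm of flush with the plate's (overhang at the far edge 40 +/- 8 mm), square within 5 degrees, within 40 mm of the centre line; tare key pressed 1 mm or more after that and up again; scale within 20 mm of its start (all of step 1 and value of joint kitchen_scale_key0 below 0.0006 m and linear speed of board below 0.01 m/s and contact force between board and kitchen_scale above 0.8 N and distance of kitchen_scale from where it was at the start of the episode below 0.02 m); the robot touches nothing.
It fails at once if the board is lifted or tipped, or falls off the plate (angle between board's own z axis and vertical above 0.12 rad or z of board in the frame of kitchen_scale above 0.034 m or z of board in the frame of kitchen_scale below 0.014 m).
It fails at once if the board is pinched, or shoved far harder than sliding it needs (over 25 N from the fingers) (contact force between the fingers and board above 25 N).
It fails at once if the other (right) key is pressed (value of joint kitchen_scale_key1 above 0.001 m).
It fails at once if the scale is shoved more than 20 mm, lifted or tipped (distance of kitchen_scale from where it was at the start of the episode above 0.02 m or angle between kitchen_scale's own z axis and vertical above 0.06 rad).
It fails at once if the pepper mill, avocado or garlic is moved or knocked (distance of any of pepper_mill, avocado, garlic from where it was at the start of the episode above 0.015 m or angle between pepper_mill's own z axis and vertical above 0.2 rad).
It also fails if it takes over 58 s, if anything falls off the work surface, if the arm or the gripper's body presses on something with over 40 N, if the wrist force passes 120 N, or if a joint passes its speed limit or range.

## Working session

There is one attempt and no reset: what is moved stays moved. The work goes in short steps, Python scripts to look and compute and a shell command to move; the robot and the scene stay as the last step left them, time stands still between calls to the robot, and variables do not carry over. Pictures are saved under pics/ and viewed, and the job is handed in when it is done.

```bash
ls; mkdir -p pics
python3 - <<'E'
from plant import bot, eyes, search_frame, masks_of, landmark_of
import cv2,numpy as np
print(bot.get_state())
for n in ("top","side"):
    p,d=eyes.snapshot(n); cv2.imwrite(f"pics/{n}0.png",p[:,:,::-1]); np.save(f"pics/{n}0d.npy",d)
    c=eyes.calibration(n); print(n,c)
    for q in ("board","kitchen_scale"):
        print(q,[(r['score'],r['rect']) for r in search_frame(n,q)])
    for q in ("plate_near_edge","board_near_edge","tare_key_top","board","kitchen_scale"):
        print(q,[(r['score'],r['uv']) for r in landmark_of(n,q)])
E
```

```text
pics
{'clock': 0.0, 'qpos': array([-1.45811827e+00,  2.21234586e-01,  1.52763713e+00, -2.40938334e-05,
        1.39474133e+00, -1.26086404e-01]), 'qd': array([-6.65382286e-05, -1.02495101e-03,  9.98901821e-04, -1.37251573e-03,
        1.91571689e-03,  1.83300008e-03]), 'joint_efforts': array([ 2.71815516e-04, -4.96898711e+01, -3.89392340e+01, -2.75196953e-04,
        1.09559717e-02,  9.72486561e-06]), 'eef_pos': array([ 147.7390621 , -606.63675494,  230.18026377]), 'eef_rot': array([ 0.43739295,  0.55649894, -0.43638778,  0.5554836 ]), 'ft_force': array([0.06239772, 0.14581912, 0.14381132]), 'moment': array([0.03729675, 0.02106102, 0.00747927]), 'width': 85.65921082887586}
top {'fx': 499.39166928041345, 'fy': 499.39166928041345, 'cx': 325.29637344059324, 'cy': 235.09457509222213, 'R': array([[-0.00569749, -0.99986754,  0.01524608],
       [-0.98301023,  0.00280296, -0.1835294 ],
       [ 0.18346236, -0.0160327 , -0.98289598]]), 't': array([ 83.31812529, 532.85075295, 943.10505842])}
board [(0.93, [261.1, 306.7, 71.1, 72.8]), (0.79, [475.1, 311.6, 42.8, 61.8]), (0.66, [391.4, 220.4, 6
[... 377 characters left out ...]
72767, 'fy': 532.3313560872767, 'cx': 316.29963104073204, 'cy': 245.53950835358364, 'R': array([[ 0.9916341 , -0.1282175 , -0.01490249],
       [-0.07792913, -0.50263367, -0.86097993],
       [ 0.1029022 ,  0.8549384 , -0.50842056]]), 't': array([-511.14758899,  106.71889399,  947.45356683])}
board [(0.94, [250.8, 371.1, 89.5, 49.2]), (0.85, [355.5, 283.0, 115.0, 53.7]), (0.73, [251.6, 230.6, 65.5, 27.7])]
kitchen_scale [(0.82, [353.8, 297.1, 124.2, 49.4])]
plate_near_edge [(0.5, [419.2, 360.1])]
board_near_edge [(0.95, [275.6, 218.3]), (0.85, [291.6, 366.1])]
tare_key_top [(0.65, [307.5, 274.1])]
board [(0.72, [352.3, 281.3]), (0.65, [250.6, 373.2]), (0.63, [254.6, 233.1])]
kitchen_scale []
```

View pics/top0.png

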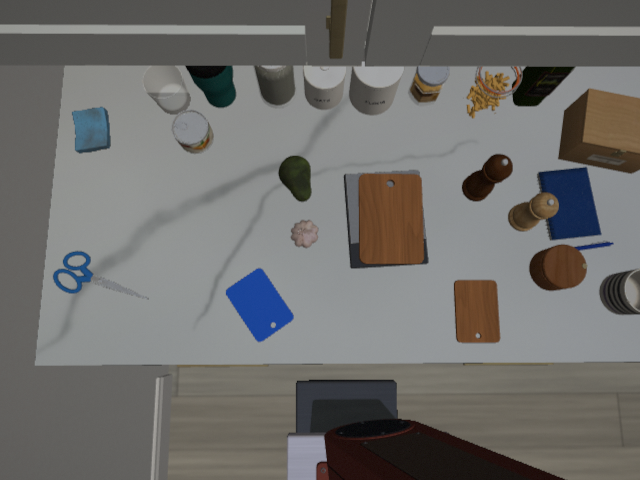

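View pics/side0.png

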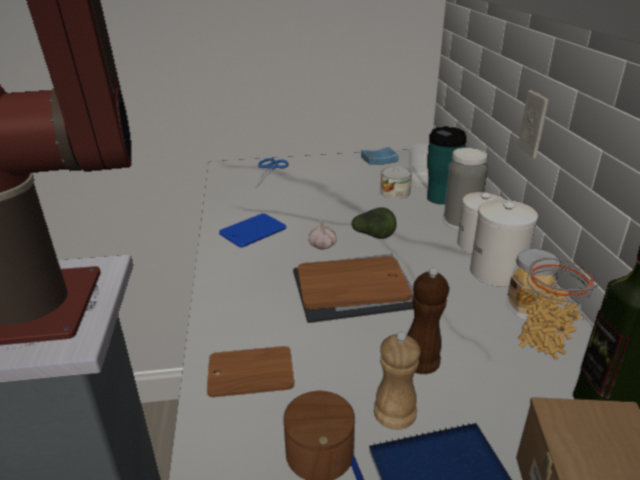

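Run:
```python
import cv2
p=cv2.imread("pics/top0.png");cv2.imwrite("pics/t0c.png",cv2.resize(p[150:290,310:500],None,fx=4,fy=4,interpolation=cv2.INTER_CUBIC))
p=cv2.imread("pics/side0.png");cv2.imwrite("pics/s0c.png",cv2.resize(p[190:340,230:430],None,fx=4,fy=4,interpolation=cv2.INTER_CUBIC))
```

```text
(no output)
```

View pics/t0c.png

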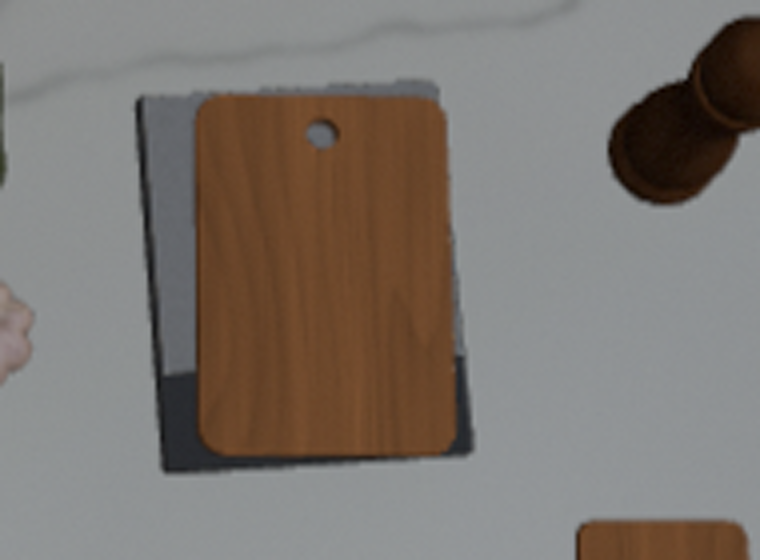

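View pics/s0c.png

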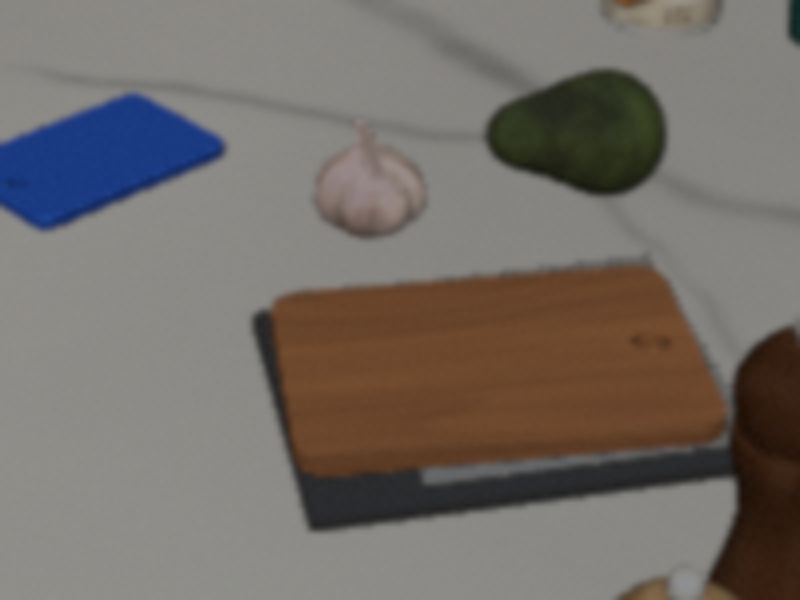

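The candidates for the board are the blue one (261,306), a small brown one (477,311) and the larger brown one on the scale (391,219). The larger brown one fits the description, and the crop confirms it lies on the scale and covers the display. Next I measure its pose.

```bash
cat > h.py <<'E'
from plant import bot, eyes, search_frame, masks_of, landmark_of
import cv2,numpy as np
def bp(n,uv,z):
    c=eyes.calibration(n); uv=np.atleast_2d(uv).astype(float)
    r=np.c_[(uv[:,0]-c['cx'])/c['fx'],(uv[:,1]-c['cy'])/c['fy'],np.ones(len(uv))]
    R=np.array(c['R']);t=np.array(c['t']); w=r@R; C=-R.T@t
    return C+w*((z-C[2])/w[:,2])[:,None]
def proj(n,X):
    c=eyes.calibration(n); X=np.atleast_2d(X)@np.array(c['R']).T+c['t']
    return np.c_[X[:,0]/X[:,2]*c['fx']+c['cx'],X[:,1]/X[:,2]*c['fy']+c['cy']]
def rectify(n,p,z,x0,x1,y0,y1,s=3):
    # output: rows = x descending, cols = y descending, s px/mm
    W=np.array([[x1,y1,z],[x1,y0,z],[x0,y0,z],[x0,y1,z]],float)
    dst=np.float32([[0,0],[(y1-y0)*s,0],[(y1-y0)*s,(x1-x0)*s],[0,(x1-x0)*s]])
    H=cv2.getPerspectiveTransform(np.float32(proj(n,W)),dst)
    return cv2.warpPerspective(p,H,(int((y1-y0)*s),int((x1-x0)*s)),flags=cv2.INTER_CUBIC)
def boardrect(n,p,z=36,near=None):
    q=p.astype(int); m=((q[:,:,0]-q[:,:,2])>25).astype(np.uint8)
    k,l,st,ce=cv2.connectedComponentsWithStats(m)
    i=l[near[1],near[0]]
    cs,_=cv2.findContours((l==i).astype(np.uint8),cv2.RETR_EXTERNAL,cv2.CHAIN_APPROX_NONE)
    c=max(cs,key=len)[:,0,:]; X=bp(n,c,z)[:,:2].astype(np.float32)
    return cv2.minAreaRect(X),X
E
python3 - <<'E'
from h import *
p=cv2.imread("pics/top0.png")[:,:,::-1]
r,X=boardrect("top",p,36,(391,225)); print(r,cv2.boxPoints(r))
ps=cv2.imread("pics/side0.png")[:,:,::-1]
r,_=boardrect("side",ps,36,(352,281)); print('side',r,cv2.boxPoints(r))
c=eyes.calibration("top");print(-np.array(c['R']).T@c['t'])
f=lambda u,v:(310+(u+.5)/4-.5,150+(v+.5)/4-.5)
for nm,uv,z in [("NL",(163,472),16),("NR",(473,453),16),("FL",(138,98),16),("plate nearL",(165,373),24),("plNR",(460,356),24),("plFR",(438,80),24)]:
    print(nm,bp("top",f(*uv),z))
d=np.load("pics/top0d.npy")
im=rectify("top",p,24,400,650,-260,-10,3 if 0 else 2)
cv2.imwrite("pics/rect0.png",im[:,:,::-1])
for q in("pepper_mill","avocado","garlic"):
  for cam in ("top","side"):
    eyes.snapshot(cam)
    L=landmark_of(cam,q); print(q,cam,[(l['score'],bp(cam,l['uv'],0)[0].round()) for l in L])
print(bp("top",(359.3,252.7),20),bp("side",(307.5,274.1),20))
E
```

```text
((571.0509643554688, -51.89086151123047), (129.84823608398438, 185.56263732910156), 89.4913558959961) [[ 477.69696   -115.98877  ]
 [ 663.25226   -117.63608  ]
 [ 664.40497     12.2070465]
 [ 478.84967     13.854355 ]]
side ((572.3871459960938, -59.77272033691406), (142.4486083984375, 187.35147094726562), 89.57394409179688) [[ 478.18436   -130.29848  ]
 [ 665.5307    -131.69164  ]
 [ 666.58997     10.7530365]
 [ 479.2436      12.146194 ]]
[ 351.24816733   96.9340546  1023.4976796 ]
NL [[471.99849232  29.98092861  16.        ]]
NR [[ 481.11564841 -128.23922543   16.        ]]
FL [[669.54187977  40.18059759  16.        ]]
plate nearL [[521.57858487  28.74135712  24.        ]]
plNR [[ 529.90558318 -121.96768227   24.        ]]
plFR [[ 676.68360228 -116.62736369   24.        ]]
pepper_mill top [(0.93, array([ 642., -231.,    0.]))]
pepper_mill side []
avocado top [(0.69, array([657., 140.,   0.]))]
avocado side [(0.69, array([659., 136.,   0.]))]
garlic top [(0.85, array([547., 122.,   0.]))]
garlic side [(0.82, array([545., 123.,   0.])), (0.7, array([ 649., -236.,    0.]))]
[[501.94586306  11.6295544   20.        ]] [[498.77489918  -4.39456665  20.        ]]
```

```bash
cat >> h.py <<'E'
from scipy.spatial.transform import Rotation as Ro
SY=0.055; SO=np.array([576.3,-43.8,0])
def s2w(x,y,z): c,s=np.cos(SY),np.sin(SY); return SO+np.array([c*x-s*y,s*x+c*y,z])
def w2s(X): c,s=np.cos(SY),np.sin(SY); d=np.asarray(X)[:2]-SO[:2]; return np.array([c*d[0]+s*d[1],-s*d[0]+c*d[1]])
def goal(target,yaw=SY,sgn=None):
    s=bot.get_state(); R0=Ro.from_quat(s['eef_rot'])
    best=None
    for g in (1,-1):
        z=g*np.array([-np.sin(yaw),np.cos(yaw),0]); x=np.array([0,0,-1.]); y=np.cross(z,x)
        rv=(R0.inv()*Ro.from_matrix(np.c_[x,y,z])).as_rotvec()
        if best is None or np.linalg.norm(rv)<np.linalg.norm(best): best=rv
    sh=R0.inv().apply(np.array(target)-s['eef_pos'])/1000
    print('clock',s['clock'],'pos',s['eef_pos'].round(1),'s',w2s(s['eef_pos']).round(1),'F',s['ft_force'].round(2),'w',s['width'],'shift',sh.round(4),'rot',best.round(4))
    print('tool axes',R0.as_matrix().round(3).tolist())
E
python3 - <<'E'
from h import *
t=s2w(-124,-2,120); print(t)
goal(t)
E
```

```text
[452.59744728 -52.61353787 120.        ]
clock 1.4 pos [ 147.8 -607.3  231.3] s [-458.8 -539.1] F [ 0.58  0.5  -0.94] w 85.23831197532633 shift [ 0.1113  0.4273 -0.4668] rot [ 0.1838  0.     -0.    ]
tool axes [[0.0, 0.972, 0.237], [-0.0, 0.237, -0.972], [-1.0, 0.0, 0.0]]
```

```bash
python3 -m inch '[[[0,0.034,-0.037,0,0,0],[0,0.068,-0.074,0.03,0,0],[0,0.10,-0.11,0.06,0,0],[0,0.134,-0.147,0.08,0,0],[0,0.168,-0.184,0.1,0,0],[0,0.2,-0.22,0.12,0,0],[0,0.234,-0.257,0.14,0,0],[0,0.268,-0.294,0.16,0,0],[0,0.3,-0.33,0.18,0,0],[0,0.334,-0.365,0.184,0,0]]]' 47 20
python3 - <<'E'
from h import *
goal(s2w(-124,-2,90))
E
```

```text
clock: 2.4
eef_pos: [386.6, -171.8, 231.7]
eef_rot: [0.486, 0.513, -0.486, 0.514]
ft_force: [1.1, -1.5, 0.1]
width: 40.5
clock 2.4 pos [ 386.6 -171.8  231.7] s [-196.5 -117.4] F [ 1.13 -1.45  0.07] w 40.50462030324035 shift [ 0.1417  0.0722 -0.1156] rot [-0.0011  0.0009 -0.0011]
tool axes [[0.001, 0.999, 0.054], [-0.001, 0.054, -0.999], [-1.0, 0.001, 0.001]]
```

```bash
python3 -m inch '[[[0.03,0.02,-0.03,0,0,0],[0.06,0.04,-0.06,0,0,0],[0.09,0.06,-0.09,0,0,0],[0.12,0.072,-0.115,0,0,0],[0.14,0.072,-0.116,0,0,0],[0.14,0.072,-0.116,0,0,0],[0.14,0.072,-0.116,0,0,0]]]'
python3 - <<'E'
from h import *
goal(s2w(-124,-2,20))
for n in ("top","side"):
    p,d=eyes.snapshot(n); cv2.imwrite(f"pics/{n}1.png",p[:,:,::-1])
    a=(150,290,310,500) if n=="top" else (150,340,230,430)
    cv2.imwrite(f"pics/{n}1c.png",cv2.resize(p[a[0]:a[1],a[2]:a[3],::-1],None,fx=3,fy=3,interpolation=cv2.INTER_CUBIC))
E
```

```text
clock: 3.1
eef_pos: [451.6, -54.0, 91.7]
eef_rot: [0.486, 0.514, -0.486, 0.513]
ft_force: [-0.2, 0.5, 0.1]
width: 40.1
clock 3.1 pos [451.6 -54.   91.7] s [-125.1   -3.3] F [-0.18  0.51  0.08] w 40.12315748374002 shift [ 0.0717  0.0011 -0.0013] rot [-0.      0.      0.0004]
tool axes [[-0.0, 0.998, 0.055], [-0.0, 0.055, -0.998], [-1.0, -0.0, 0.0]]
```

View pics/side1c.png

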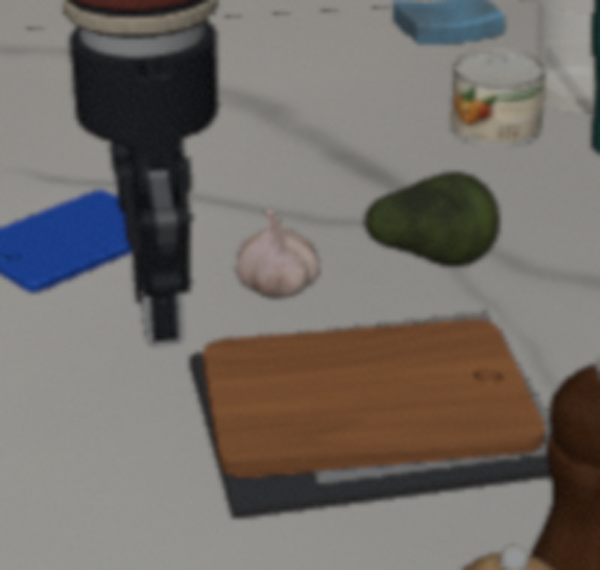

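View pics/top1.png

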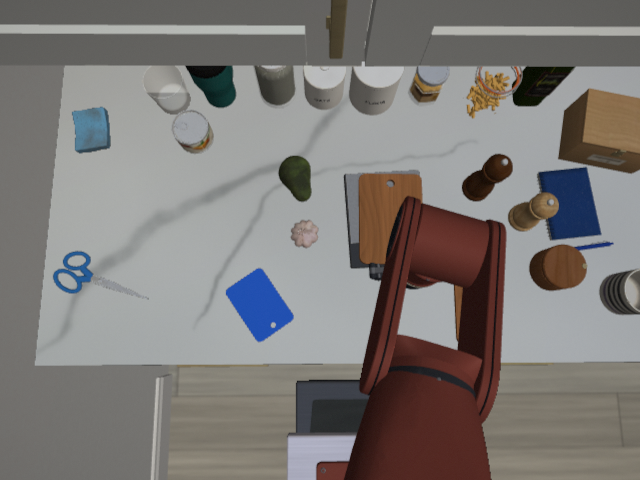

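Run:
```python
from h import *
s=bot.get_state();print(s['eef_pos'])
for z in (90,95,100):
  for o in (20,34):
    for dx in (-11,11):
      print(z,o,dx,((proj("side",s['eef_pos']*[1,1,0]+[dx,-o,z])-[230,150])*3).round(1))
```

```text
[452.68768006 -54.73348807  92.9518767 ]
90 20 -11 [[141.5 345.2]]
90 20 11 [[181.2 341.9]]
90 34 -11 [[143.2 358.9]]
90 34 11 [[183.4 355.5]]
95 20 -11 [[141.1 337.5]]
95 20 11 [[180.8 334.3]]
95 34 -11 [[142.7 351.2]]
95 34 11 [[183.  347.8]]
100 20 -11 [[140.6 329.8]]
100 20 11 [[180.5 326.6]]
100 34 -11 [[142.3 343.4]]
100 34 11 [[182.7 340.1]]
```

```bash
python3 -m inch '[[[0.03,0,0,0,0,0],[0.06,0,0,0,0,0],[0.072,0,0,0,0,0],[0.072,0,0,0,0,0],[0.072,0,0,0,0,0]]]'
python3 - <<'E'
from h import *
for n in ("side",):
    p,d=eyes.snapshot(n); cv2.imwrite(f"pics/{n}2.png",p[:,:,::-1])
    cv2.imwrite(f"pics/{n}2c.png",cv2.resize(p[220:320,250:400,::-1],None,fx=5,fy=5,interpolation=cv2.INTER_CUBIC))
goal(s2w(-61,-2,18))
E
```

```text
clock: 3.7
eef_pos: [452.6, -54.5, 20.6]
eef_rot: [0.487, 0.513, -0.486, 0.514]
ft_force: [0.3, -0.5, 0.6]
width: 39.7
clock 3.75 pos [453.  -54.5  21. ] s [-123.7   -3.9] F [ 0.66 -0.25  0.78] w 40.02298347307212 shift [ 0.0031  0.0627 -0.0019] rot [-0.0006  0.0009 -0.0026]
tool axes [[0.003, 0.999, 0.054], [-0.001, 0.054, -0.999], [-1.0, 0.003, 0.001]]
```

View pics/side2c.png

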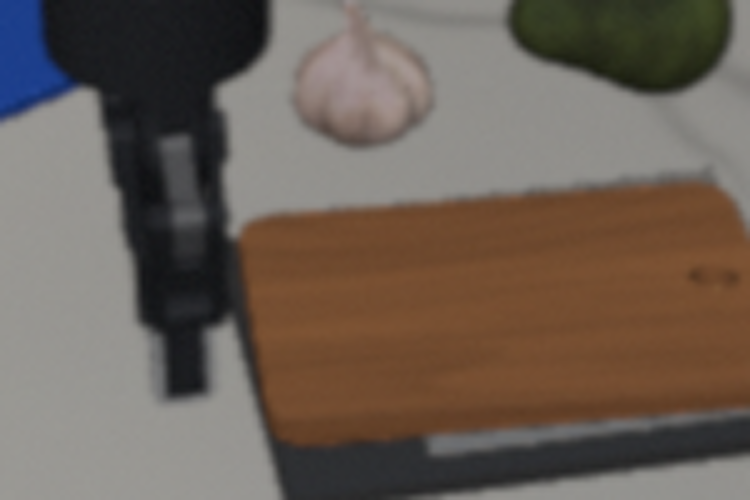

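```bash
python3 -m inch '[[[0.002,0.004,0,0,0,0],[0.002,0.008,-0.002,0,0,0],[0.002,0.011,-0.002,0,0,0],[0.002,0.014,-0.002,0,0,0],[0.002,0.017,-0.002,0,0,0],[0.002,0.020,-0.002,0,0,0],[0.002,0.023,-0.002,0,0,0],[0.002,0.026,-0.002,0,0,0],[0.002,0.029,-0.002,0,0,0],[0.002,0.032,-0.002,0,0,0]]]'
python3 - <<'E'
from h import *
for n in ("side","top"):
    p,d=eyes.snapshot(n); cv2.imwrite(f"pics/{n}3.png",p[:,:,::-1])
    if n=="side": cv2.imwrite(f"pics/{n}3c.png",cv2.resize(p[220:320,250:400,::-1],None,fx=5,fy=5,interpolation=cv2.INTER_CUBIC))
    else: cv2.imwrite(f"pics/{n}3c.png",cv2.resize(p[150:290,310:500,::-1],None,fx=4,fy=4,interpolation=cv2.INTER_CUBIC))
goal(s2w(-61,-2,18))
E
```

```text
clock: 4.75
eef_pos: [483.7, -50.0, 17.2]
eef_rot: [0.486, 0.513, -0.486, 0.513]
ft_force: [-2.6, -0.5, 2.0]
width: 40.2
clock 4.85 pos [484.2 -50.1  17.3] s [-92.3  -1.2] F [-0.33  0.06 -0.36] w 40.24750665371599 shift [-0.0006  0.0313  0.0008] rot [-0.0002  0.     -0.0013]
tool axes [[0.001, 0.998, 0.055], [0.0, 0.055, -0.998], [-1.0, 0.001, 0.0]]
```

View pics/side3c.png

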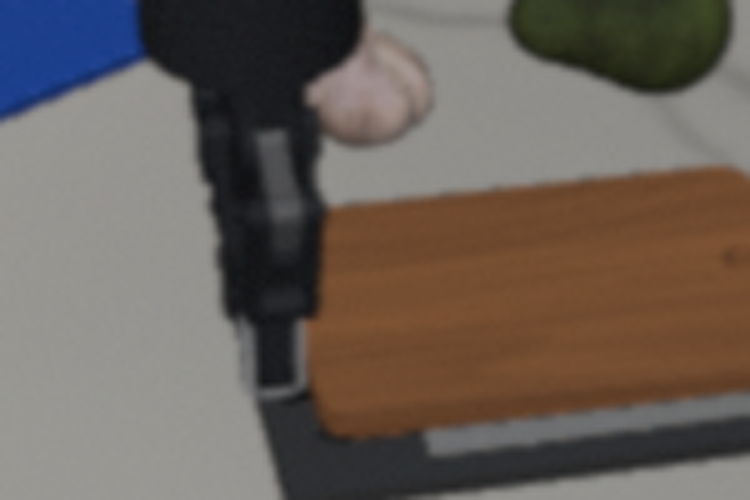

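View pics/top3c.png

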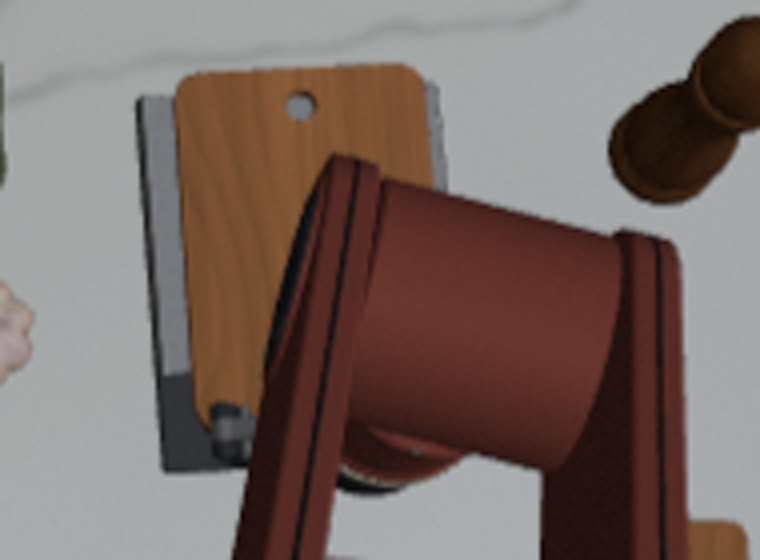

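```bash
python3 -m inch '[[[-0.001,0.003,0,0,0,0],[-0.002,0.006,0,0,0,0],[-0.002,0.009,0,0,0,0],[-0.002,0.012,0,0,0,0],[-0.002,0.015,0,0,0,0],[-0.002,0.018,0,0,0,0],[-0.002,0.021,0,0,0,0],[-0.002,0.024,0,0,0,0],[-0.002,0.026,0,0,0,0],[-0.002,0.026,0,0,0,0]]]'
python3 - <<'E'
from h import *
for n in ("side","top"):
    p,d=eyes.snapshot(n); cv2.imwrite(f"pics/{n}4.png",p[:,:,::-1])
    if n=="side": cv2.imwrite(f"pics/{n}4c.png",cv2.resize(p[220:320,250:400,::-1],None,fx=5,fy=5,interpolation=cv2.INTER_CUBIC))
    else: cv2.imwrite(f"pics/{n}4c.png",cv2.resize(p[150:290,310:500,::-1],None,fx=4,fy=4,interpolation=cv2.INTER_CUBIC))
goal(s2w(-61,-2,18))
E
```

```text
clock: 5.85
eef_pos: [510.1, -48.7, 19.4]
eef_rot: [0.486, 0.513, -0.486, 0.514]
ft_force: [0.5, 0.0, 0.5]
width: 40.4
clock 5.95 pos [510.  -48.7  19.4] s [-66.4  -1.3] F [ 0.42  0.46 -0.71] w 40.1426577254663 shift [0.0014 0.0054 0.0007] rot [-0.0002  0.0002 -0.0015]
tool axes [[0.002, 0.998, 0.055], [-0.0, 0.055, -0.999], [-1.0, 0.002, 0.0]]
```

View pics/side4c.png

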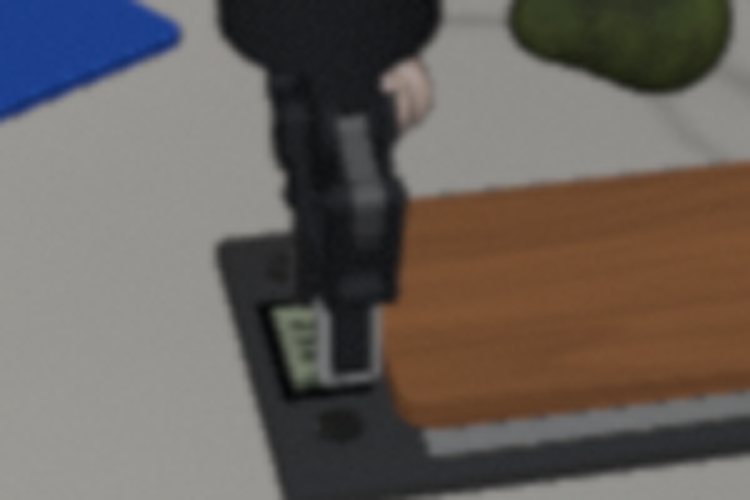

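View pics/top4c.png

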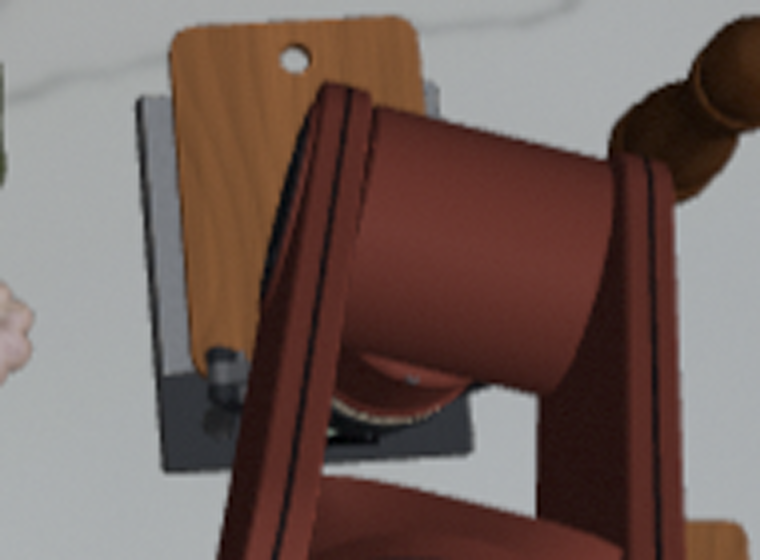

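```bash
cat >> h.py <<'E'
def faredge(p,cols=range(360,408,3),r0=140,r1=185):
    q=p.astype(float); m=q[:,:,0]-q[:,:,2]; pts=[]
    for c in cols:
        col=m[r0:r1,c]; th=0.5*(np.median(col[:4])+np.percentile(col,80))
        i=np.argmax(col>th)
        if i>0: pts.append((c,r0+i-1+(th-col[i-1])/(col[i]-col[i-1])))
    X=bp("top",pts,36)[:,:2]; S=np.array([w2s(x) for x in X])
    k=np.polyfit(S[:,1],S[:,0],1); res=S[:,0]-np.polyval(k,S[:,1]); g=abs(res)<1.5
    k=np.polyfit(S[g,1],S[g,0],1); return k,g.sum(),len(g),S
E
python3 - <<'E'
from h import *
for f,c in(("top0",range(366,415,3)),("top3",range(360,408,3)),("top4",range(360,406,3))):
    p=cv2.imread(f"pics/{f}.png")[:,:,::-1]
    k,n,N,S=faredge(p,c); print(f,k,n,N,np.polyval(k,-2))
E
```

```text
top0 [6.63490499e-02 8.85914329e+01] 15 17 88.45873478776477
top3 [6.84523033e-03 1.03078288e+02] 16 16 103.06459718022157
top4 [-1.13017671e-04  1.28616277e+02] 16 16 128.61650342970202
```

```bash
python3 -m inch '[[[0,0.002,0,0,0,0],[0,0.004,0,0,0,0],[0,0.006,0,0,0,0],[0,0.008,0,0,0,0],[0,0.008,0,0,0,0],[0,0.008,0,0,0,0]]]'; python3 -m inch '[[[0,-0.01,0,0,0,0],[0,-0.03,0,0,0,0],[0,-0.06,0,0,0,0],[-0.05,-0.08,0,0,0,0],[-0.1,-0.1,0,0,0,0],[-0.12,-0.1,0.05,0,0,0],[-0.12,-0.1,0.1,0,0,0],[-0.12,-0.1,0.15,0,0,0],[-0.12,-0.1,0.15,0,0,0]]]' 0
python3 - <<'E'
from h import *
for n in ("side","top"):
    p,d=eyes.snapshot(n); cv2.imwrite(f"pics/{n}5.png",p[:,:,::-1])
    if n=="side": cv2.imwrite(f"pics/{n}5c.png",cv2.resize(p[220:320,250:400,::-1],None,fx=5,fy=5,interpolation=cv2.INTER_CUBIC))
    else: cv2.imwrite(f"pics/{n}5c.png",cv2.resize(p[140:290,310:500,::-1],None,fx=4,fy=4,interpolation=cv2.INTER_CUBIC)); k,a,b,S=faredge(p,range(360,406,3)); print(k,a,b)
    print([(l['score'],l['uv'],bp(n,l['uv'],20)) for l in landmark_of(n,"tare_key_top")])
goal(s2w(-75,50,40))
E
```

```text
clock: 6.55
eef_pos: [517.6, -48.2, 19.2]
eef_rot: [0.486, 0.513, -0.486, 0.514]
ft_force: [-2.7, -0.6, 1.0]
width: 39.9
clock: 7.45
eef_pos: [426.2, -208.6, 140.7]
eef_rot: [0.487, 0.511, -0.487, 0.514]
ft_force: [0.3, 0.6, 0.1]
width: 0.3
[(0.73, [309.6, 275.9], array([[501.91680349, -10.91154807,  20.        ]]))]
[-6.34591295e-04  1.36293657e+02] 16 16
[(0.78, [363.4, 252.2], array([[502.94509901,   3.26252739,  20.        ]]))]
clock 7.65 pos [ 425.2 -202.5  138.7] s [-159.6 -150.1] F [ 0.28  0.68 -0.24] w 0.10531743694935966 shift [ 0.0989  0.0846 -0.2   ] rot [-0.0004 -0.0012  0.0006]
tool axes [[-0.001, 0.999, 0.055], [0.001, 0.055, -0.999], [-1.0, -0.001, -0.001]]
```

View pics/side5c.png

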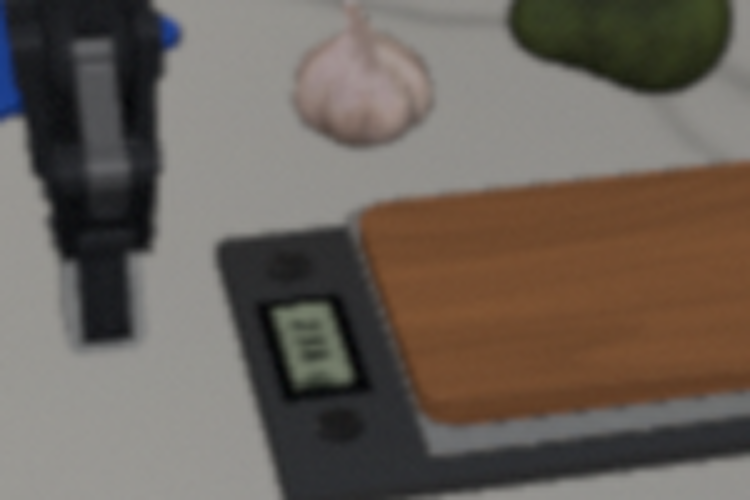

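View pics/top5c.png

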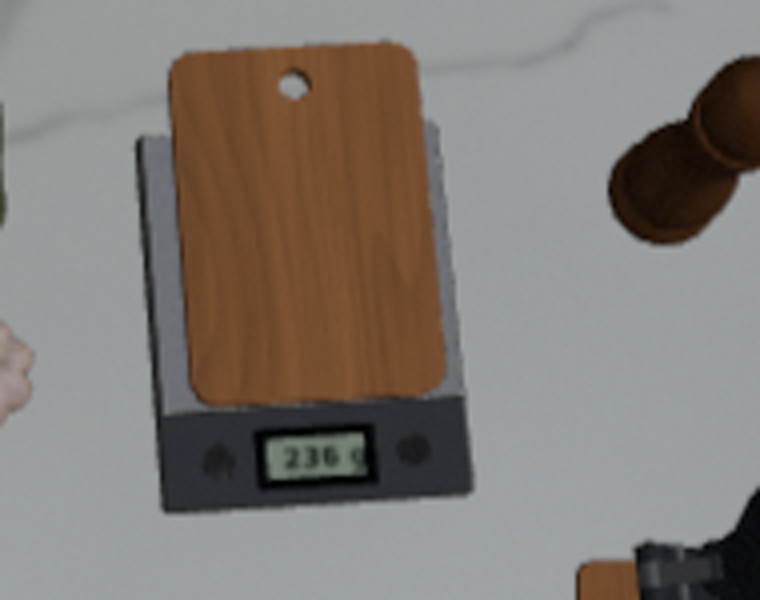

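Run:
```python
from h import *
p=cv2.imread("pics/top5.png")[:,:,::-1]
r,X=boardrect("top",p,36,(391,215)); b=cv2.boxPoints(r); print('board s',[w2s(x).round(1) for x in b])
ps=cv2.imread("pics/side5.png")[:,:,::-1]
for n,q in(("top",p),("side",ps)):
  # rectify at z in scale frame: rows x' from -30 to -80, 
  s=4
  for z in (24,36):
    W=np.array([s2w(x,y,z) for x,y in((-20,80),(-20,-80),(-110,-80),(-110,80))])
    H=cv2.getPerspectiveTransform(np.float32(proj(n,W)),np.float32([[0,0],[160*s,0],[160*s,90*s],[0,90*s]]))
    im=cv2.warpPerspective(q,H,(160*s,90*s),flags=cv2.INTER_CUBIC)
    cv2.imwrite(f"pics/r5_{n}{z}.png",im[:,:,::-1])
    y=im.astype(float)
    a=y[:,int(40*s):int(105*s)].mean(1); rb=a[:,0]-a[:,2]  # under board
    i=np.argmax(rb<rb[:20].mean()/2); print(n,z,'brown ends x=',-20-i/s)
    for nm,sl in(('L',slice(int(5*s),int(14*s))),('R',slice(int(148*s),int(155*s)))):
        g=y[:,sl].mean((1,2)); dg=np.gradient(cv2.GaussianBlur(g[:,None],(1,0+9),2)[:,0])
        i=np.argmin(dg[60:200])+60; print('  plate edge',nm,-20-i/s)
    if n=="top" and z==24:
        for k0 in range(-46,-60,-1): print(k0,a[int((-20-k0)*s)].round(),end=' ')
        print()
```

```text
board s [array([-50.9,  62.8]), array([-51. , -67.3]), array([136.2, -67.4]), array([136.3,  62.7])]
top 24 brown ends x= -48.75
  plate edge L -51.5
  plate edge R -50.0
-46 [115.  75.  45.] -47 [109.  72.  45.] -48 [98. 69. 49.] -49 [84. 65. 55.] -50 [72. 64. 60.] -51 [62. 60. 60.] -52 [50. 52. 55.] -53 [44. 46. 51.] -54 [44. 46. 51.] -55 [45. 47. 52.] -56 [45. 47. 52.] -57 [45. 48. 52.] -58 [45. 48. 52.] -59 [44. 46. 51.] 
top 36 brown ends x= -50.75
  plate edge L -53.25
  plate edge R -52.25
side 24 brown ends x= -46.5
  plate edge L -55.75
  plate edge R -48.75
side 36 brown ends x= -50.0
  plate edge L -35.25
  plate edge R -52.5
```

View pics/r5_top24.png

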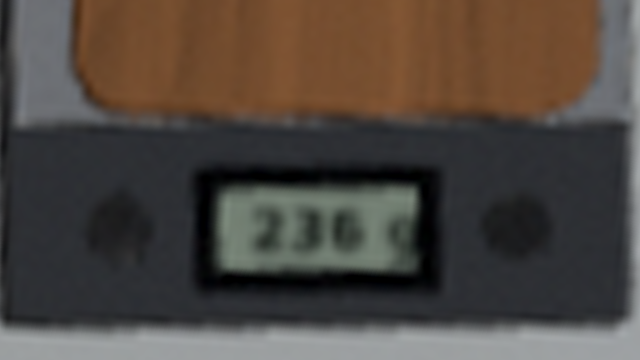

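View pics/r5_side24.png

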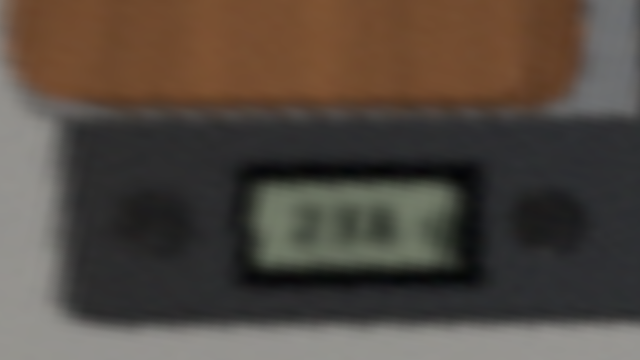

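```bash
python3 -m inch '[[[0,0.02,-0.045,0,0,0],[0,0.04,-0.09,0,0,0],[0,0.06,-0.135,0,0,0],[0,0.08,-0.18,0,0,0],[0.03,0.084,-0.2,0,0,0],[0.07,0.084,-0.2,0,0,0],[0.1,0.084,-0.2,0,0,0],[0.1,0.084,-0.2,0,0,0],[0.1,0.084,-0.2,0,0,0],[0.1,0.084,-0.2,0,0,0]]]'
python3 - <<'E'
from h import *
p,d=eyes.snapshot("side"); cv2.imwrite("pics/side6c.png",cv2.resize(p[220:320,250:400,::-1],None,fx=5,fy=5,interpolation=cv2.INTER_CUBIC))
goal(s2w(-75.5,50,20))
E
```

```text
clock: 8.65
eef_pos: [500.0, 1.1, 41.2]
eef_rot: [0.487, 0.513, -0.485, 0.515]
ft_force: [0.7, 0.6, 0.6]
width: 0.1
clock 8.7 pos [500.3   0.8  41.5] s [-73.4  48.7] F [ 0.14 -0.28  0.39] w 0.030053842385447904 shift [ 0.0215 -0.0022 -0.0013] rot [ 0.0001  0.0007 -0.0037]
tool axes [[0.004, 0.998, 0.055], [-0.001, 0.055, -0.998], [-1.0, 0.004, 0.001]]
```

View pics/side6c.png

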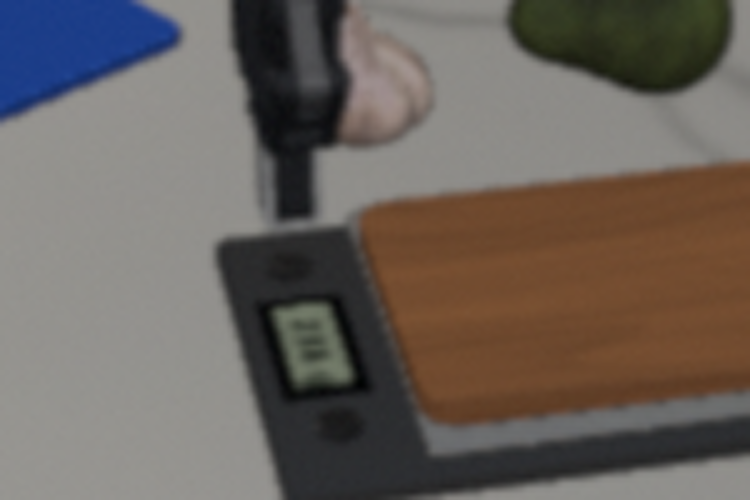

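```bash
python3 -m inch '[[[0.008,-0.002,-0.001,0,0,0],[0.016,-0.002,-0.001,0,0,0],[0.019,-0.002,-0.001,0,0,0],[0.020,-0.002,-0.001,0,0,0],[0.021,-0.002,-0.001,0,0,0],[0.022,-0.002,-0.001,0,0,0],[0.022,-0.002,-0.001,0,0,0]]]'; python3 -m inch '[[[0.0005,0,0,0,0,0],[0.001,0,0,0,0,0],[0.001,0,0,0,0,0]]]'
```

```text
clock: 9.4
eef_pos: [496.0, 1.7, 18.2]
eef_rot: [0.486, 0.514, -0.487, 0.513]
ft_force: [-8.1, 0.3, 14.1]
width: 0.1
clock: 9.7
eef_pos: [496.1, 1.6, 18.1]
eef_rot: [0.485, 0.514, -0.487, 0.513]
ft_force: [-11.1, 0.4, 21.7]
width: 0.2
```

```bash
python3 -m inch '[[[-0.002,0,0,0,0,0],[-0.01,0,0,0,0,0],[-0.03,0,0,0,0,0],[-0.07,0,0,0,0,0],[-0.11,-0.02,0,0,0,0],[-0.13,-0.05,0.04,0,0,0],[-0.13,-0.08,0.08,0,0,0],[-0.13,-0.08,0.13,0,0,0],[-0.13,-0.08,0.18,0,0,0],[-0.13,-0.08,0.2,0,0,0]]]'
python3 - <<'E'
from h import *
for n in ("side","top"):
    p,d=eyes.snapshot(n); cv2.imwrite(f"pics/{n}7.png",p[:,:,::-1])
p0=cv2.imread("pics/top5.png");p1=cv2.imread("pics/top7.png")
cv2.imwrite("pics/top7c.png",np.vstack([cv2.resize(q[150:290,270:500],None,fx=2,fy=2,interpolation=cv2.INTER_CUBIC) for q in(p0,p1)]))
for q in (p0,p1):
    r,X=boardrect("top",q[:,:,::-1],36,(391,215)); print([w2s(x).round(1) for x in cv2.boxPoints(r)])
g=lambda q:cv2.cvtColor(q,cv2.COLOR_BGR2GRAY)[225:272,340:432].astype(np.float32)
print(cv2.phaseCorrelate(g(p0),g(p1)),abs(g(p0)-g(p1)).max())
a=cv2.imread("pics/side5.png");b=cv2.imread("pics/side7.png");cv2.imwrite("pics/side7c.png",cv2.resize(b[190:340,230:430],None,fx=3,fy=3))
print(bot.get_state()['ft_force'])
E
```

```text
clock: 10.7
eef_pos: [427.8, -206.4, 147.5]
eef_rot: [0.487, 0.512, -0.487, 0.514]
ft_force: [-0.4, 0.1, 0.2]
width: -0.4
[array([-50.9,  62.8]), array([-51. , -67.3]), array([136.2, -67.4]), array([136.3,  62.7])]
[array([-50.9,  62.8]), array([-51. , -67.3]), array([136.2, -67.4]), array([136.3,  62.7])]
((0.003166277345727053, -0.016828166151519497), 0.9988640810156034) 7.0
[ 0.53266555 -0.02518619  0.1069617 ]
```

View pics/top7c.png

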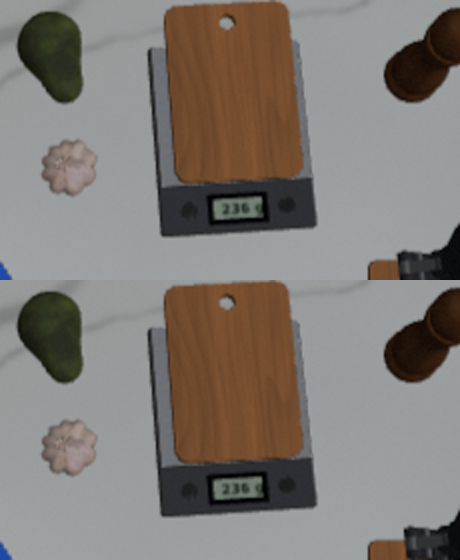

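View pics/side7c.png

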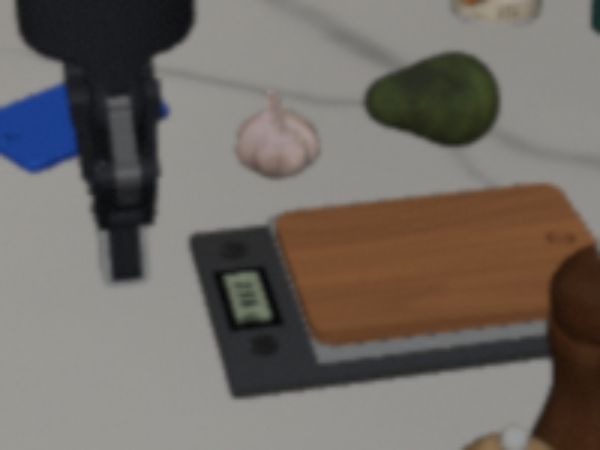

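```bash
python3 -c "
from plant import bot
print(bot.sign_off())"
```

```text
the job is handed in; nothing more can be done
None
```

The job is handed in at about 10.8 s of the allowed 58 s: the board is flush and square on the plate, and I pressed the tare key and released it.

**Push:** I pushed the larger brown board (not the blue one or the smaller brown one) back about 48 mm with two half-open fingertips set square to the scale. The force readings during the push stayed under about 4 N.

**Tare key:** I pressed with shut fingertips until the height read 18.1 mm at about 22 N, which matches the key at its stop (18.5 mm) and is well above the casing (16 mm). About 11 N of sideways force came with the press, but it moved nothing visibly. The right key was not touched.

**Last checks:**
- **Position along the scale:** the top camera puts the board's near edge 1 to 2 mm from flush; the side camera reads about 2 mm past flush. Both are inside 8 mm. The overhang at the far edge is about 39 mm.
- **Squareness and centring:** the skew is below 0.01 rad, and the board is about 2 mm off the centre line.
- **Scale and neighbours:** top-camera pictures from before and after the press show no shift of the scale or board. The mill, avocado and garlic look unmoved, and the arm is clear with force near zero.
- **Not confirmed:** the display still read 236 g after the press, so it gives no sign that tare took effect. That the key went fully down rests on the height and force readings.

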